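# Stand the stationery jars in order of height on the desk rack

### The job

Tidy the desk: stand the four glass jars upright on the rack, each centred on its own cork pad, in order of height, with the tallest next to the orange pencil pot and the shortest at the far end of the row from it. Set each jar down gently without dropping or toppling it, and leave the pencil pot and the abacus where they are.

Things in the scene. Friction and masses are not known exactly. Their poses are not given: they have to be found in the camera images.
- jar_96: Closed round glass jar filled with glass marbles with a flat 12 mm twist cap of dark steel as wide as the jar: 96 mm tall in all, 44 mm in diameter from bottom to top, 0.1 to 0.3 kg, loose, standing on the desk. Origin at the centre of its underside, z axis up the jar.
- jar_80: Closed round glass jar filled with grey steel clips with a flat 12 mm twist cap of dark steel as wide as the jar: 80 mm tall in all, 52 mm in diameter from bottom to top, 0.1 to 0.3 kg, loose, standing on the desk. Origin at the centre of its underside, z axis up the jar.
- jar_64: Closed round glass jar filled with pale wooden tokens with a flat 12 mm twist cap of dark steel as wide as the jar: 64 mm tall in all, 44 mm in diameter from bottom to top, 0.1 to 0.3 kg, loose, standing on the desk. Origin at the centre of its underside, z axis up the jar.
- jar_48: Closed round glass jar filled with brass pins with a flat 12 mm twist cap of dark steel as wide as the jar: 48 mm tall in all, 50 mm in diameter from bottom to top, 0.1 to 0.3 kg, loose, standing on the desk. Origin at the centre of its underside, z axis up the jar.
- pad_a: One of four identical round cork pads, 62 mm across, 3 mm thick, in a straight row 75 mm apart on a flat grey plastic rack (110 x 500 mm, 10 mm thick, fixed); which pad is where in the row changes. Origin at the centre of its underside, 10 mm above the desk; its top is 13 mm above the desk. y axis along the row, x axis across it, away from the robot.
- pad_b: One of four identical round cork pads, 62 mm across, 3 mm thick, in a straight row 75 mm apart on a flat grey plastic rack (110 x 500 mm, 10 mm thick, fixed); which pad is where in the row changes. Origin at the centre of its underside, 10 mm above the desk; its top is 13 mm above the desk. y axis along the row, x axis across it, away from the robot.
- pad_c: One of four identical round cork pads, 62 mm across, 3 mm thick, in a straight row 75 mm apart on a flat grey plastic rack (110 x 500 mm, 10 mm thick, fixed); which pad is where in the row changes. Origin at the centre of its underside, 10 mm above the desk; its top is 13 mm above the desk. y axis along the row, x axis across it, away from the robot.
- pad_d: One of four identical round cork pads, 62 mm across, 3 mm thick, in a straight row 75 mm apart on a flat grey plastic rack (110 x 500 mm, 10 mm thick, fixed); which pad is where in the row changes. Origin at the centre of its underside, 10 mm above the desk; its top is 13 mm above the desk. y axis along the row, x axis across it, away from the robot.
- pot: Round orange silicone pencil pot, 70 mm across, 80 mm tall, its pencils reach 126 mm above its underside. Loose, on the rack in line with the pads, at either end of the row, 100 mm from the nearest pad, centre to centre (at the other end is a low black clip holder, 60 mm across, 42 mm tall). Origin at the centre of its underside, z axis up.
- abacus: Compact wooden abacus lying flat on the desk to the robot's right, 100 x 180 x 22 mm, loose; a bystander to be left alone. Origin at the centre of its underside, y axis along its length.
Things that resemble listed ones, but are neither listed nor needed, are in the scene too. What is shaped like the jar_64 but blue or pink is not meant.

How it is judged:
By the outcome, as a careful person would: the job done as asked, in the order asked, and still so for the second after the job is handed in, with the robot touching nothing.
It also fails if it takes over 120 s, if anything falls off the work surface, if the arm or the gripper's body presses on something with over 40 N, if the wrist force passes 120 N, or if a joint passes its speed limit or range.

### The arm

A 7-joint arm with a two-finger parallel gripper is mounted at the origin on the work surface. World frame = base frame: x ahead of the robot, y to its left, z up, the work surface at z = 0. Lengths are in m, angles in rad, forces in N, time in s.
With the tool pointing down it reaches from about 0.425 to 0.825 m from the base axis. Payload 3.6 kg.
Tool frame: the origin (TCP) lies where the fingers leave the gripper's body, on its centre line; the fingertips stand 73 mm ahead of it and the grasp point (between the pads) lies 54 mm ahead of it; z points along the fingers, y is the line along which they close (so a half turn about z gives the same grasp; the last joint's range is limited). The gripper opens to 85 mm and grips with 20 to 120 N. Pads are 22 mm wide; open, the fingers measure 114 mm over their backs; the gripper's body (76 mm by 85 mm) begins 54 mm behind the grasp point. The pads swing forward as they close: fully open they stand 13 mm farther back than shut.
Start: joints at [-1.306, 0.615, -0.013, 1.423, 0.008, 1.103, -0.04], TCP at [0.187, 0.623, 0.304] pointing down, gripper open.
Joint ranges: [-3.12, 3.12], [-0.3, 2.06], [-1.34, 1.32], [0.26, 2.42], [-1.36, 4.5], [0.01, 1.98], [-2.84, 2.84]. Speed limits (rad/s): [2.79, 2.79, 3.14, 3.14, 3.14, 3.14, 3.14].

### API

Orientations are given as a unit quaternion [x, y, z, w].
In Python, from station import arm, snapshot, camera_info, ticket gives the robot as it stands. Calls block until the motion is done:
- arm.movep(position, orientation): joint-space move of the TCP to a pose.
- arm.line_to(position, velocity=0.15, ori=None): straight line of the TCP; ori=None keeps the orientation; velocity is the mean speed in m/s.
- arm.move_j(angles): joint-space move.
- arm.move_gripper(opening, effort=None): opening from 0.0 (shut) to 1.0 (fully open); effort is the grip in N (None keeps the last); returns when the fingers have stopped.
- arm.pause(seconds).
- arm.ik(position, orientation): joint angles nearest the present ones, or None.
- snapshot(name): name is "side" or "top"; returns the picture (480x640x3 uint8, blue, green, red); there is no depth.
- camera_info(name): a dict with "fx", "fy", "cx", "cy" (pixels), "R" (3x3) and "t" (3): a world point X has camera coordinates R X + t. Camera axes: x right, y down, z forward; pixel columns grow to the right and rows downward; lengths in m; the calibration is good to about 2 mm. A picture is of the moment at which its call begins. camera_info takes no time and is no camera call.
A pose or a line that the arm cannot do raises arm.MotionError and nothing moves.
- ticket.finish_job(): hands the job in; it is judged then, once.
Readings, each from a call of its own:
- arm.read_time(): time.
- arm.read_joint_positions(): joint angles.
- arm.read_dq(): joint speeds.
- arm.read_effort(): joint torques, N m.
- arm.read_tool_pos(): TCP position.
- arm.read_eef_rot(): TCP orientation.
- arm.read_ft_force(): force on the tool from outside, world axes, zero at the start.
- arm.read_wrist_torque(): the same for the moment, N m.
- arm.read_opening(): opening from 0.0 (shut) to 1.0 (fully open).
- arm.read_finger_force(): force on a finger pad.
Only numpy, scipy, OpenCV 4.12 (cv2) and the standard library are available. Lean on these libraries where they do the work, as an engineer would, in place of code of your own. Each camera call takes 0.05 s, during which the arm holds its last target. There are 200 camera calls.

## Working session

There is one attempt and no reset: what is moved stays moved. The work goes in short steps, each a Python script; the robot and the scene stay as the last script left them, time stands still between calls to the robot, and variables do not carry over. Pictures are saved under pics/ and viewed, at most 14 in all, crops included, and the job is handed in when it is done.

```bash
mkdir -p pics; ls; python3 - <<'E'
from station import arm, snapshot, camera_info
import cv2
for n in("top","side"):
    cv2.imwrite(f"pics/{n}0.png",snapshot(n)); print(n,camera_info(n))
print(arm.read_time(),arm.read_eef_rot(),arm.read_opening())
E
```

```text
pics
top {'fx': 451.038372708653, 'fy': 451.038372708653, 'cx': 318.42836553349713, 'cy': 236.02226350478458, 'R': array([[ 0.01331502, -0.99982728,  0.01296621],
       [-0.99579896, -0.014434  , -0.09042178],
       [ 0.09059332, -0.01170777, -0.99581915]]), 't': array([-0.11020206,  0.50157838,  1.11467573])}
side {'fx': 445.94983996513076, 'fy': 445.94983996513076, 'cx': 322.15126196237276, 'cy': 241.706427038402, 'R': array([[ 0.91388589, -0.40579818, -0.01184943],
       [-0.32719757, -0.7189658 , -0.6132128 ],
       [ 0.2403213 ,  0.56428363, -0.78982888]]), 't': array([-0.50188804,  0.1306586 ,  1.02549826])}
0.1 [ 1.45337606e-01  9.89381447e-01 -1.14264595e-03 -1.63847898e-04] 1.0010941891428997
```

View pics/top0.png

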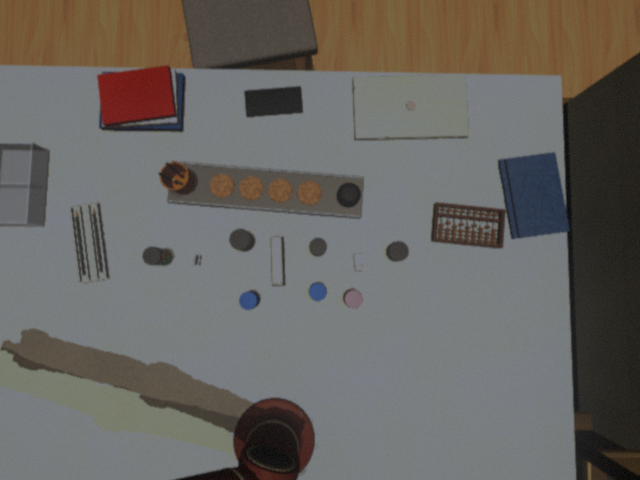

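View pics/side0.png

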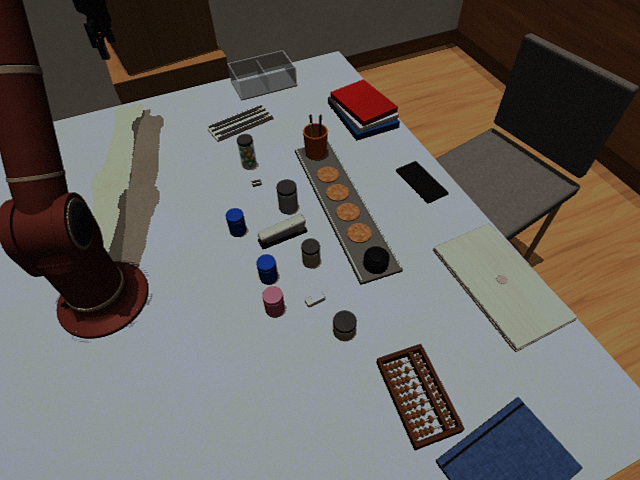

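The top view shows the jar caps at about (152,256), (241,240), (318,246) and (397,251). The pads are at (221,185), (251,187), (280,190) and (309,192), with the pot at the left end (175,177). The side view agrees: the marbles jar is nearest the pot. I'll crop in on the jars next.

```bash
python3 - <<'E'
import cv2,numpy as np
t=cv2.imread("pics/top0.png");s=cv2.imread("pics/side0.png")
up=lambda im,f:cv2.resize(np.clip(im*2.,0,255).astype('uint8'),None,fx=f,fy=f,interpolation=cv2.INTER_CUBIC)
rows=[np.hstack([up(t[y-22:y+22,x-22:x+22],4.5) for x,y in((156,252),(241,240),(318,246),(397,251))]),
np.hstack([up(s[y-22:y+22,x-22:x+22],4.5) for x,y in((246,150),(287,195),(311,252),(344,325))]),
up(t[150:220,150:370],3.6)]
cv2.imwrite("pics/c.png",np.vstack([r if r.shape[1]==792 else cv2.copyMakeBorder(r,0,0,0,792-r.shape[1],cv2.BORDER_CONSTANT) for r in rows])[:600])
E
```

```text
(no output)
```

View pics/c.png

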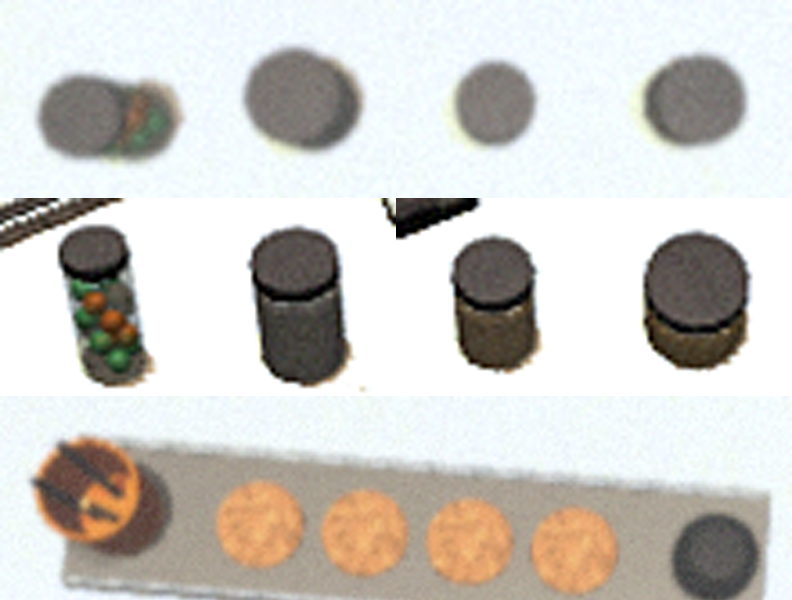

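The crop shows the cap tops as lighter grey discs with dark rims, in both views. The side-view caps are centred near (246,150)−(1,10) px, and the top-view caps are clean discs. All four pads are clear orange discs.

```bash
cat > h.py <<'E'
import cv2,numpy as np
from station import arm,snapshot,camera_info,ticket
def cast(n,uv,z):
    c=camera_info(n);R=np.array(c["R"]);t=np.array(c["t"])
    d=R.T@[(uv[0]-c["cx"])/c["fx"],(uv[1]-c["cy"])/c["fy"],1];o=-R.T@t
    return (o+d*(z-o[2])/d[2])[:2]
def proj(n,X):
    c=camera_info(n);p=np.array(c["R"])@X+np.array(c["t"])
    return np.array([c["fx"]*p[0]/p[2]+c["cx"],c["fy"]*p[1]/p[2]+c["cy"]])
def pxmm(n,X):
    c=camera_info(n);return c["fx"]/(np.array(c["R"])@X+np.array(c["t"]))[2]
def cap_side(im,seed,lo=28,hi=80):
    "cap-top ellipse centre: grey component at the seed"
    g=cv2.resize(cv2.GaussianBlur(im.max(2),(3,3),0),None,fx=4,fy=4,interpolation=cv2.INTER_CUBIC)
    m=cv2.morphologyEx(cv2.inRange(g,lo,hi),cv2.MORPH_OPEN,np.ones((9,9)))
    _,l,st,_=cv2.connectedComponentsWithStats(m)
    k=l[int(seed[1]*4),int(seed[0]*4)]
    if k==0:return None
    c=max(cv2.findContours((l==k).astype('uint8'),0,1)[0],key=cv2.contourArea)
    e=cv2.fitEllipse(cv2.convexHull(c));return (np.array(e[0])-1.5)/4,np.array(e[1])/4
def cap_top(im,seed,r):
    x,y=(int(round(v))-30 for v in seed)
    g=cv2.resize(im[y:y+60,x:x+60].max(2),None,fx=4,fy=4,interpolation=cv2.INTER_CUBIC);g=cv2.GaussianBlur(g,(7,7),0)
    h=cv2.HoughCircles(g,cv2.HOUGH_GRADIENT,1,5,param1=60,param2=8,minRadius=int(4*r-2),maxRadius=int(4*r+3))
    if h is None:return None
    h=min(h[0][:3],key=lambda q:np.hypot(q[0]-120,q[1]-120))
    return (h[:2]-1.5)/4+[x,y],h[2]/4
def oranges(n,im):
    hsv=cv2.cvtColor(cv2.GaussianBlur(im,(3,3),0),cv2.COLOR_BGR2HSV)
    m=cv2.inRange(hsv,(4,110,60),(20,255,255))
    out=[]
    for c in cv2.findContours(m,0,1)[0]:
        if cv2.contourArea(c)>120:
            e=cv2.fitEllipse(cv2.convexHull(c));out.append((*e[0],*e[1]))
    return out
J={96:(.044,(245,140),(152,256)),80:(.052,(287,188),(241,240)),64:(.044,(311,247),(318,246)),48:(.050,(345,320),(398,251))}
E
python3 - <<'E'
from h import *
t=cv2.imread("pics/top0.png");s=cv2.imread("pics/side0.png")
np.set_printoptions(precision=4,suppress=True)
for h,(d,a,b) in J.items():
    z=h/1000;e=cap_side(s,a);P=cast("side",e[0],z) if e else None
    r=pxmm("top",np.r_[cast("top",b,z),z])*d/2
    q=cap_top(t,b,r)
    print(h,e,P,"| top",q,r,q and cast("top",q[0],z))
for n,im in(("top",t),("side",s)):
    for o in oranges(n,im): print(n,np.round(o,1),cast(n,o[:2],.013))
E
```

```text
96 (array([244.0011, 138.7605]), array([ 9.3935, 15.6511])) [0.4449 0.289 ] | top (array([151.25, 255.5 ]), np.float32(9.275)) 9.397241371185663 [0.445  0.2884]
80 (array([285.8864, 186.3943]), array([13.8349, 19.7119])) [0.488 0.086] | top (array([240.  , 239.25]), np.float32(11.075)) 10.87801401179041 [0.4875 0.0848]
64 (array([310.1352, 245.6826]), array([14.181 , 18.6382])) [ 0.4745 -0.1016] | top (array([317.75, 246.5 ]), np.float32(9.125)) 9.060530359436097 [ 0.4738 -0.1014]
48 (array([344.4641, 320.8521]), array([20.4038, 23.6072])) [ 0.4669 -0.3012] | top (array([398.  , 250.75]), np.float32(10.05)) 10.134290507277086 [ 0.4672 -0.2997]
top [267.7 473.5  15.2  37.7] [-0.0764  0.0121]
top [275.3 438.8  74.2  78.5] [ 0.005  -0.0045]
top [309.  192.5  22.   22.4] [ 0.6158 -0.0776]
top [279.9 190.2  22.   22.6] [ 0.6208 -0.0029]
top [250.9 187.7  22.1  22.4] [0.6261 0.0717]
top [221.8 185.3  22.   22.6] [0.631  0.1464]
top [174.8 176.1  27.7  28.2] [0.653  0.2673]
top [472.   26.5 180.6 346. ] [ 1.0718 -0.5061]
top [ 92.6  32.9  74.9 341.6] [1.0333 0.4992]
side [483.4 529.   21.6 257. ] [ 0.5187 -0.7218]
side [408.8 403.2  24.6 138.3] [ 0.5121 -0.495 ]
side [430.8 387.6  10.7 100.4] [ 0.5671 -0.4865]
side [101.6 298.9  65.6  94.5] [-0.0012 -0.009 ]
side [358.8 232.5  19.7  24.8] [ 0.6156 -0.0774]
side [503.  261.5  19.3 124. ] [ 0.8871 -0.2986]
side [347.5 211.6  18.2  23.8] [ 0.6206 -0.0024]
side [  5.6 216.9  17.4  34.1] [-0.2     0.3517]
side [ 40.9 212.3  46.3  64.2] [-0.1143  0.3305]
side [337.1 192.2  17.1  22.8] [0.6257 0.0723]
side [327.5 174.1  16.1  21.8] [0.6311 0.1472]
side [560.3 223.2 151.3 547.2] [ 1.0936 -0.2617]
side [183.8  23.   93.7 187.2] [0.4654 1.1827]
```

Both views agree to within about 1 mm. I'll use the averages and start with the tallest jar.

```bash
cat >> h.py <<'E'
from scipy.spatial.transform import Rotation
JP={96:(.4450,.2887),80:(.4878,.0854),64:(.4742,-.1015),48:(.4670,-.3005)}
PP={96:(.6311,.1468),80:(.6259,.0720),64:(.6207,-.0027),48:(.6157,-.0775)}
ZG={96:.068,80:.055,64:.042,48:.030}
a=np.array([.9977,-.068,0])
def quat(s=1):
    y=s*a;z=np.array([0,0,-1.]);return Rotation.from_matrix(np.c_[np.cross(y,z),y,z]).as_quat()
def best():
    def j7(s):
        q=arm.ik([.55,.05,.3],quat(s));return 9 if q is None else abs(q[6])
    return quat(min((1,-1),key=j7))
def pick(h,q):
    x,y=JP[h];zt=ZG[h]+.054
    arm.move_gripper(1.0);arm.movep([x,y,.30],q)
    arm.line_to([x,y,zt+.07],.25);arm.line_to([x,y,zt],.1)
    arm.move_gripper(0.0,50)
    print(h,"grip",arm.read_opening(),arm.read_finger_force(),arm.read_ft_force())
    arm.line_to([x,y,zt+.03],.1);arm.line_to([x,y,.30],.25)
    print("held",arm.read_opening(),arm.read_finger_force(),arm.read_ft_force())
def place(h):
    x,y=PP[h];zt=ZG[h]+.054+.013
    arm.line_to([x,y,.30],.2)
    arm.line_to([x,y,zt+.025],.2);arm.line_to([x,y,zt+.003],.05)
    arm.pause(.2);f0=arm.read_ft_force()[2]
    for k in range(14):
        arm.line_to([x,y,zt+.0025-.0005*k],.02);f=arm.read_ft_force()[2]
        if f-f0>2.0:break
    print("contact dz",.0025-.0005*k,f-f0,"tool",arm.read_tool_pos(),"t",arm.read_time())
def release(h):
    x,y=PP[h];z=arm.read_tool_pos()[2]
    arm.move_gripper(0.8);arm.line_to([x,y,z+.06],.12);arm.line_to([x,y,.30],.25)
E
python3 - <<'E'
from h import *
q=best();pick(96,q);print(arm.read_joint_positions(),arm.read_time())
cv2.imwrite("pics/s1.png",snapshot("side"))
E
```

```text
96 grip 0.5084316214884568 50.382771492004395 [ 0.08005157 -0.10533693  4.31003041]
held 0.5067054880608097 51.151382625103 [ 0.05432124 -0.47540933 -3.70665449]
[-0.86536646  0.45298566  0.36591123  1.78622503 -0.19488445  0.94174153
 -0.48520269] 4.9667
```

View pics/s1.png

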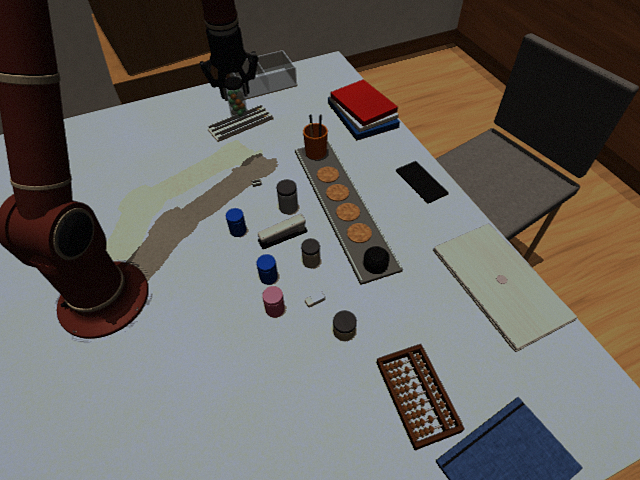

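The tall jar hangs upright in the gripper at about (236,95), and nothing else has moved. Next I'll place it.

```bash
python3 - <<'E'
from h import *
place(96);cv2.imwrite("pics/s2.png",snapshot("side"))
release(96);pick(80,best())
t=snapshot("top");s=snapshot("side")
z=.109;X=np.r_[PP[96],z]
e=cap_side(s,proj("side",X));print(e,e and cast("side",e[0],z)); 
r=cap_top(t,proj("top",X),9.4);print(r,r and cast("top",r[0],z),PP[96],arm.read_time())
E
```

```text
contact dz 0.0005 2.306618935726257 tool [0.63117463 0.14682066 0.13571981] t 9.225
80 grip 0.6000398976907627 51.44574701786041 [-0.08576376 -0.57561323  6.05578482]
held 0.593933612593472 52.552368342876434 [-0.65513333  0.69563002 -3.20246665]
(array([349.67245483, 215.09568787]), array([ 63.13220978, 181.2348175 ])) [ 0.58009686 -0.08990696]
(array([220.5 , 183.25]), np.float32(9.85)) [0.61651676 0.12968828] (0.6311, 0.1468) 15.075
```

```bash
python3 - <<'E'
from h import *
t=snapshot("top");s=snapshot("side")
cv2.imwrite("pics/t3.png",t);cv2.imwrite("pics/s3.png",s)
up=lambda im:cv2.resize(np.clip(im*1.6,0,255).astype('uint8'),(560,300),interpolation=cv2.INTER_CUBIC)
cv2.imwrite("pics/c3.png",np.vstack([up(t[140:215,140:280]),up(s[100:220,230:454])]))
E
```

```text
(no output)
```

View pics/c3.png

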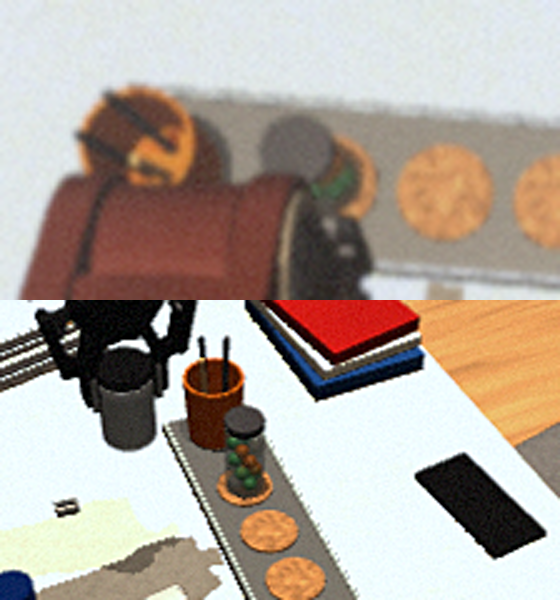

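The marbles jar stands centred on the pad next to the pot. Jar_80 is held upright, and the earlier numeric check only failed because the grey rack lies behind the cap. I'll carry on.

```bash
python3 - <<'E'
from h import *
place(80);release(80)
for h in(64,48):
    pick(h,best());place(h);release(h)
arm.movep([.45,-.35,.35],best())
t=snapshot("top");s=snapshot("side")
cv2.imwrite("pics/t4.png",t);cv2.imwrite("pics/s4.png",s)
up=lambda im:cv2.resize(np.clip(im*1.6,0,255).astype('uint8'),(780,290),interpolation=cv2.INTER_CUBIC)
cv2.imwrite("pics/c4.png",np.vstack([up(t[145:222,160:367]),up(s[110:280,200:657])]))
print(arm.read_time())
E
```

```text
contact dz 0.0005 3.6158392936301684 tool [0.62592264 0.07200201 0.12283036] t 18.975
64 grip 0.5016191600507991 50.32583177089691 [-0.50246611 -0.3179533   5.77288794]
held 0.5014819226867013 50.861214101314545 [ 0.14606743 -0.44156961 -1.48780761]
contact dz 0.0005 2.046790465084637 tool [ 0.6207662  -0.00270485  0.10972165] t 29.15
48 grip 0.5698766430937727 51.789773404598236 [0.08097183 0.72777212 5.69229516]
held 0.5746468430068472 51.78459852933884 [-0.05212239  0.40010612 -1.39760583]
contact dz 0.0005 3.053922044727892 tool [ 0.61572538 -0.07750033  0.09787765] t 40.35
43.3667
```

View pics/c4.png

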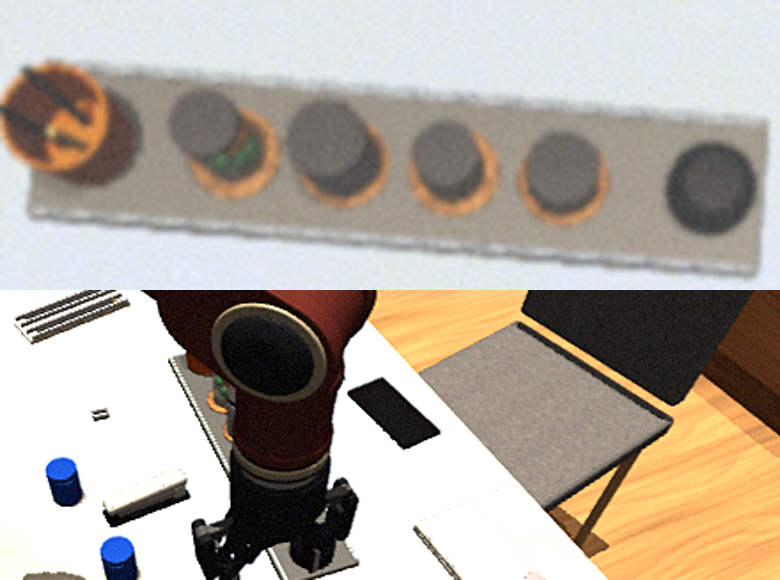

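View pics/s4.png

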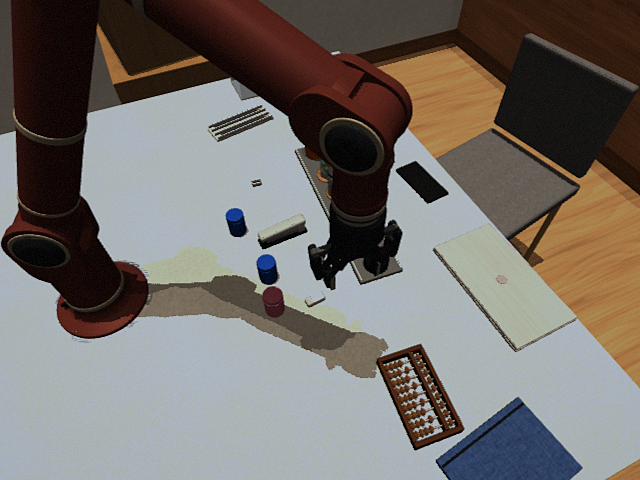

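The top view shows all four caps above their pads with the ordinary parallax lean, and the abacus is where it was. The arm blocks the side view, so I'll move it back to its start position for a last check.

```bash
python3 - <<'E'
from h import *
arm.move_j([-1.306,.615,-.013,1.423,.008,1.103,-.04])
t=snapshot("top");s=snapshot("side")
def draw(n,im,o,f,w,h):
    x0,y0=o;v=cv2.resize(np.clip(im[y0:y0+h,x0:x0+w]*1.6,0,255).astype('uint8'),None,fx=f,fy=f,interpolation=cv2.INTER_CUBIC)
    th=np.linspace(0,6.29,40)
    for k in PP:   # expected outline of cap top
        p=[(proj(n,np.r_[PP[k][0]+J[k][0]/2*np.cos(q),PP[k][1]+J[k][0]/2*np.sin(q),k/1000+.013])-o+.5)*f for q in th]
        cv2.polylines(v,[np.int32(p)],1,(0,255,255),1)
    return v
A=draw("top",t,(160,145),3.7,210,78);B=draw("side",s,(280,110),2.4,160,125)
B=cv2.copyMakeBorder(B,0,0,0,A.shape[1]-B.shape[1],cv2.BORDER_CONSTANT)
cv2.imwrite("pics/c5.png",np.vstack([A,B])); print(arm.read_time())
old=cv2.imread("pics/top0.png")
print(np.abs(cv2.absdiff(cv2.blur(t,(3,3)),cv2.blur(old,(3,3)))[195:255,425:515]).max(), cv2.absdiff(cv2.blur(t,(3,3)),cv2.blur(old,(3,3)))[158:195,158:195].max())
E
```

```text
46.9833
4 4
```

View pics/c5.png

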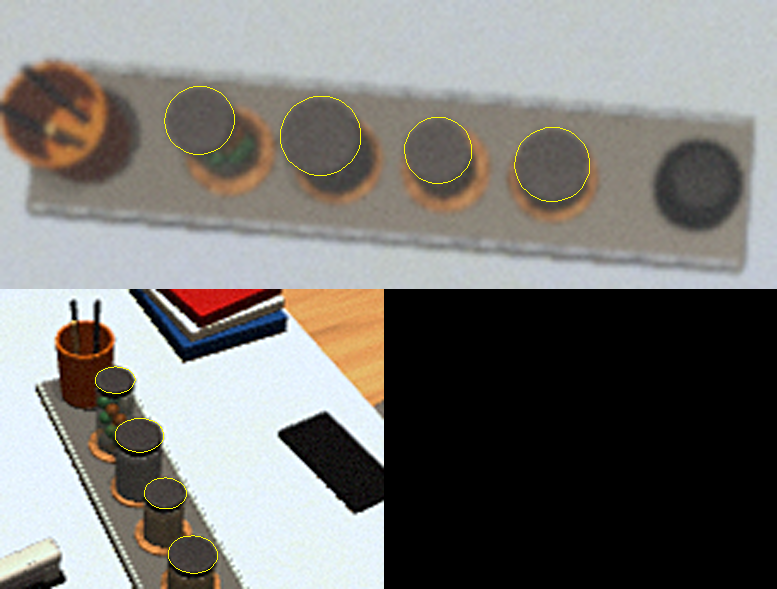

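All four caps line up with their expected outlines in both views, so the jars are upright, centred and in order. The pot and abacus haven't moved.

```bash
python3 -c "
from station import ticket
print(ticket.finish_job())"
```

```text
the job is handed in; nothing more can be done
None
```

The four jars stand upright on their own cork pads, tallest next to the orange pot and shortest at the far end, with the pot and abacus unmoved, and the job was handed in at about 47 s on the robot's clock.

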